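# Wash a wheel hub in the bench parts washer

## Task

Wash the aluminium hub: stand it upright, flange down, in the middle of the washer's turntable, then swing the steel splash bowl over from mouth-up to mouth-down until it is fully home over the hub. With the bowl shut, press the three white keys on the sloping console right down and let them up again, one at a time: first the long bar key, then the round key, last the square key. Leave the bowl shut over the hub, and leave the spray can, jar and wrench where they are.

Things in the scene. Friction and masses are not known exactly. Their poses are not given: they have to be found in the camera images.
- hub: Loose aluminium wheel hub, about 0.3 kg, 60 mm tall, standing upright on the bench: flange at the bottom 64 mm in diameter and 12 mm thick, above it a plain barrel 40 mm in diameter up to the top at 60 mm, the place to grip it. Origin at the centre of the underside; z up its axis.
- washer: Fixed grey bench parts washer: block 210 mm (its x) by 155 mm (its y), its top deck 70 mm above the bench. Origin on the bench under the middle; at yaw 0 its x points away from the robot. Its own y points to the side on which the bowl is hinged and lies open.
- table_mid (a point): Centre of the top of the washer's turntable: a fixed flat steel disc 100 mm in diameter, 4 mm proud of the deck, its top 74 mm above the bench. Axes as the washer's.
- hinge (a point): Middle of the bowl's hinge line, 74 mm above the bench and 78 mm to the +y side of the turntable centre (washer frame); the hinge line runs along the washer's x. Axes as the washer's.
- cover (a joint): Angle of the hinged steel splash bowl, rad: 0 = fully home, mouth-down over the turntable; grows as it swings up and over to the washer's +y side; 3.14 = mouth-up beside the washer (stop). Starts at 2.8 to 3.1. The hinge is stiff (0.32 Nm of friction): the bowl stays where it is left, and moving it takes under 4 N at the cross-bar; a pinched bar may creep a little.
- bowl_mouth (a point): Centre of the mouth of the hinged splash bowl, 78 mm from the hinge line. Steel, 0.3 kg, rim 130 mm in diameter, 70 mm deep, 4 mm wall, narrowing to 84 mm at its bottom. The rim lies in the plane of hinge line and cross-bar. Shut, the bowl's top is 144 mm above the bench. z: from the mouth into the bowl.
- bar_mid (a point): Middle of the bowl's handle: black round cross-bar 50 mm long, 16 mm in diameter, parallel to the hinge line and 185 mm from it, on a 10 mm stem at its middle, 42 mm out from the rim. Pinched end to end it turns between the fingers. Bowl shut: 74 mm above the bench, 30 mm beyond the washer's side. x along the bar (as the washer's x), y towards the hinge, z up when shut, down when open.
- console: Fixed key console, 250 mm wide, turned to face the robot: -x is its front, y runs along the row of keys. Origin on the bench under the middle of the row. Three key blocks stand side by side in it, 75 mm apart along y, in any order; their black faces slope down to the front at 35 degrees from level.
- guard_mid (a point): Middle of the axis of a level steel guard tube, 16 mm in diameter, along the console's y over all the keys, 210 mm above the bench, 12 mm behind the console's origin, bent down at y = +-130 mm to posts 58 mm behind it. A gripper held vertically over a key runs into it; one leaned towards the robot, square to the keys, passes in front.
- bar_key_top (a point): Centre of the top face of the long bar key, white, 60 mm (along the row) by 22 mm. The point's z points out of the key, square to the sloping face (35 degrees from vertical, leaning to the console's front); its y is along the row. The top stands about 100 mm above the bench and 18 mm proud of the black face.
- round_key_top (a point): The same for the round key, white, 42 mm in diameter.
- square_key_top (a point): The same for the square key, white, 36 by 36 mm.
- bar_key (a joint): Travel of the bar key into its block, m: 0 = up, 0.008 = right down. A spring returns it: 1.6 N to start it, 4.8 N right down.
- round_key (a joint): The same for the round key.
- square_key (a joint): The same for the square key.
- spray_can: Bystander: spray can 62 mm in diameter, 190 mm tall, standing loose on the bench beyond the washer. Origin at the centre of its underside.
- jar: Bystander: glass jar 68 mm in diameter, 90 mm tall, loose. Origin at the centre of its underside.
- wrench: Bystander: steel wrench 190 mm long, lying loose on the bench beyond the hub. Origin under its middle, x along it.
Not all that is in view belongs to the job. Leave any green or orange look-alike of the hub alone.

How it is judged:
On the way, in this order (a step that is already met when the one before it is completed fails the run):
1. the hub stands upright on the middle of the turntable, let go (horizontal distance between hub and table_mid below 0.018 m and angle between hub's own z axis and vertical below 0.1 rad and z of hub in the frame of table_mid between -0.004 and 0.004 m and contact force between the fingers and hub below 0.2 N), for 0.2 s.
2. the bowl is fully home, mouth-down, over the hub (value of joint cover below 0.06 rad and horizontal distance between hub and table_mid below 0.018 m and angle between hub's own z axis and vertical below 0.1 rad and z of hub in the frame of table_mid between -0.004 and 0.004 m), for 0.2 s.
3. the bar key is pressed right down (over 6 mm), alone, with the bowl shut over the hub (all of step 2 and value of joint bar_key above 0.006 m and value of joint each of round_key, square_key below 0.003 m), for 0.05 s.
4. the round key is pressed right down (over 6 mm), alone, with the bowl shut over the hub (all of step 2 and value of joint round_key above 0.006 m and value of joint each of bar_key, square_key below 0.003 m), for 0.05 s.
5. the square key is pressed right down (over 6 mm), alone, with the bowl shut over the hub (all of step 2 and value of joint square_key above 0.006 m and value of joint each of bar_key, round_key below 0.003 m), for 0.05 s.
At the end, for the whole second after the job is handed in: The hub stands upright (within 0.1 rad) and at rest on the turntable, its axis within 18 mm of the turntable's centre; the bowl is shut over it (cover below 0.06 rad); all three keys are up (below 2 mm); spray can, jar and wrench are within 30 mm of where they began (all of step 2 and value of joint each of bar_key, round_key, square_key below 0.002 m and linear speed of hub below 0.02 m/s and distance of each of spray_can, jar, wrench from where it was at the start of the episode below 0.03 m); the robot touches nothing.
It fails at once if a key is pressed (over 4 mm) while the bowl is not shut (over 0.1 rad) (value of joint cover above 0.1 rad and value of joint any of bar_key, round_key, square_key above 0.004 m).
It fails at once if two keys are pressed at once (both over 4 mm) (value of joint each of bar_key, round_key above 0.004 m or value of joint each of round_key, square_key above 0.004 m or value of joint each of bar_key, square_key above 0.004 m).
It fails at once if the spray can, jar or wrench is moved by more than 30 mm (distance of any of spray_can, jar, wrench from where it was at the start of the episode above 0.03 m).
It also fails if it takes over 72 s, if anything falls off the work surface, if the arm or the gripper's body presses on something with over 40 N, if the wrist force passes 120 N, or if a joint passes its speed limit or range.

## Robot

A 6-joint arm with a two-finger parallel gripper is mounted at the origin on the work surface. World frame = base frame: x ahead of the robot, y to its left, z up, the work surface at z = 0. Lengths are in m, angles in rad, forces in N, time in s.
With the tool pointing down it reaches from about 0.375 to 0.9 m from the base axis. Payload 3.1 kg.
Tool frame: the origin (TCP) lies between the finger pads; the fingertips stand 22 mm ahead of it and the grasp point (between the pads) lies 3 mm ahead of it; z points along the fingers, y is the direction in which the jaws open and shut (so a half turn about z gives the same grasp; the last joint's range is limited). The gripper opens to 85 mm and grips with 20 to 120 N. Pads are 22 mm wide; open, the fingers measure 114 mm over their backs; the gripper's body (76 mm by 85 mm) begins 54 mm behind the grasp point. The pads swing forward as they close: fully open they stand 13 mm farther back than shut.
Start: joints at [-1.452, 0.527, 1.433, -0, 1.181, -0.178], TCP at [0.183, -0.597, 0.226] pointing down, gripper open.
Joint ranges: [-3.08, 3.08], [-0.75, 2.2], [0.22, 2.44], [-1.43, 4.57], [0, 2.65], [-2.85, 2.85]. Speed limits (rad/s): [2.79, 2.79, 3.14, 3.14, 3.14, 3.14].

## Interface

Orientations are given as a unit quaternion [x, y, z, w].
In Python, from station import status, snapshot, manip gives the robot as it stands.
- The arm moves only by the tool move_arm, never from a script. Its argument "plan" is a list that holds one entry, the list of rows, each a list of 7 numbers: the turn, a rotation vector about the tool's x, y, z scaled (see below), then the shift along the tool's x, y, z scaled (see below), then the closure, from 0 (fully open) to 1 (shut). A call has exactly 8 rows; each row is the pose to reach, as a shift and turn from the pose commanded when the call began, along the tool's axes at that moment; what a row does not reach only later rows make up. The controller multiplies each number of a shift by 100 mm and each number of a turn by pi/4 rad. A row lasts 1/8 s, in which the tool goes at most 62.5 mm and 10.7 degrees, less where a joint would pass 70% of its speed; a pose out of reach is approached as far as the arm can. A call with a number of a shift or a turn outside -1 to 1 is refused whole. A call with a gripper value outside its range is refused whole. The fingers move at their own pace and stop on an object; "force" is the grip in N (left out, the last holds). Time passes only in rows, so rows that repeat a pose let the fingers close, or fill a call up. It gives the time, the measured TCP pose, the force and the opening at its end, in the units of the state.
- status.sense(): the state, without advancing time (a new reading comes with each control period).
- snapshot(name): name is "side" or "top" or "wrist"; returns a dict with "img" (400x640x3 uint8, red, green, blue), "depth" (400x640 float32, m along the optical axis (not along the pixel's ray), 0 where there is no reading), "mtx" (3x3 intrinsics, pixels), "T" (4x4, takes a point from camera to world coordinates). Camera axes: x right, y up, looking along -z (the intrinsics and any distortion apply to the point x, -y, -z); pixel columns grow to the right and rows downward; lengths in m; the calibration is good to about 2 mm. A picture is of the moment at which its call begins.
- manip.sign_off(): hands the job in, once; it reports no verdict.
The state is a dict: "t": time; "q": joint angles; "qd": joint speeds; "tau": joint torques, N m; "tcp_pos": TCP position; "tool_rot": TCP orientation; "force": force on the tool from outside, world axes, zero at the start; "ft_torque": the same for the moment, N m; "finger_gap": opening from 0.0 (shut) to 1.0 (fully open).
Only numpy, scipy, OpenCV 4.12 (cv2) and the standard library are available. Lean on these libraries where they do the work, as an engineer would, in place of code of your own. Each camera call takes 0.05 s, during which the arm holds its last target. There are 200 camera calls.

## Working session

There is one attempt and no reset: what is moved stays moved. The work goes in short steps, Python scripts to look and compute and a tool call to move; the robot and the scene stay as the last step left them, time stands still between calls to the robot, and variables do not carry over. Pictures are saved under pics/ and viewed, on a budget of 10 in all, crops included, one or two more only if the job needs it, and the job is handed in when it is done.

Besides the shell and the picture viewer there is one more tool, called by a JSON object that holds its "op" and its "data", one argument or row to a line. move_arm: Moves the arm, as the interface text tells. Its arguments: {"type":"object","properties":{"plan":{"type":"array"},"force":{"type":"number"}},"required":["plan"]}

```bash
mkdir -p pics; ls; cat > h.py <<'E'
import numpy as np, cv2
from scipy.spatial.transform import Rotation as R
from station import status, snapshot, manip
def save(n,s,crop=None):
    im=s["img"][:,:,::-1]
    if crop: im=im[crop[1]:crop[3],crop[0]:crop[2]]; im=cv2.resize(im,None,fx=2,fy=2)
    cv2.imwrite("pics/"+n+".png",im)
def pts(s):
    d=s["depth"];v,u=np.indices(d.shape);K=s["mtx"]
    x=(u-K[0,2])/K[0,0]*d;y=(v-K[1,2])/K[1,1]*d
    P=np.stack([x,-y,-d,np.ones_like(d)],-1)@s["T"].T
    P=P[...,:3].copy();P[d==0]=np.nan
    return P
E
python3 - <<'E'
from h import *
a=snapshot("top");b=snapshot("side")
np.savez("s0.npz",ti=a["img"],td=a["depth"],tm=a["mtx"],tT=a["T"],si=b["img"],sd=b["depth"],sm=b["mtx"],sT=b["T"])
save("top",a);save("side",b);print(a.keys());print(a["T"],a["mtx"],b["T"]);print(status.sense())
E
```

```text
pics
dict_keys(['img', 'depth', 'mtx', 'T'])
[[-9.62021744e-03  9.93420111e-01 -1.14122455e-01  4.83841232e-01]
 [-9.99953280e-01 -9.66501893e-03  1.60737909e-04 -8.35728874e-02]
 [-9.43315413e-04  1.14118669e-01  9.93466678e-01  1.35163925e+00]
 [ 0.00000000e+00  0.00000000e+00  0.00000000e+00  1.00000000e+00]] [[438.79030241   0.         323.35953799]
 [  0.         438.79030241 199.96447692]
 [  0.           0.           1.        ]] [[ 0.99324331  0.07671512 -0.08707766  0.51050493]
 [-0.11580772  0.60669409 -0.78645461 -0.86013874]
 [-0.00750346  0.79122504  0.61147905  0.72261257]
 [ 0.          0.          0.          1.        ]]
{'t': 0.1, 'q': array([-1.45147722e+00,  5.28393307e-01,  1.43375194e+00,  9.83758634e-06,
        1.18142061e+00, -1.78495937e-01]), 'qd': array([ 0.00193185, -0.00169185, -0.00297852, -0.00011729, -0.00039368,
       -0.00150274]), 'tau': array([-6.41210354e-04, -4.43305099e+01, -1.78587234e+01, -1.55698694e-04,
        3.85237421e-03, -1.57405088e-05]), 'tcp_pos': array([ 0.18334999, -0.59682364,  0.22482621]), 'tool_rot': array([ 9.88933542e-01,  1.48355912e-01,  3.37344806e-05, -9.86035067e-04]), 'force': array([ 0.50802702, -0.31326701,  0.37563889]), 'ft_torque': array([-0.01895691, -0.01401662,  0.02581015]), 'finger_gap': 0.9949626866154963}
```

View pics/top.png

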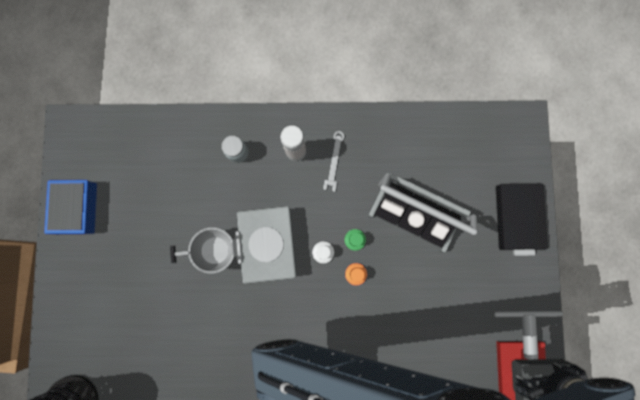

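View pics/side.png

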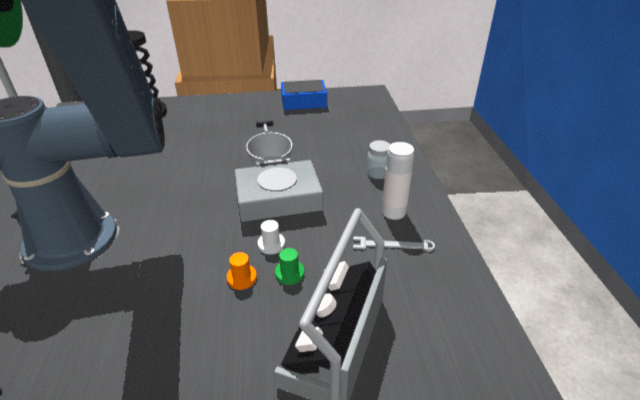

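Top view: hub at about (322,252), washer/turntable (266,244), open bowl (212,250) with bar (173,254), keys bar (391,208), round (416,219), square (440,231). The side view agrees: green and orange look-alikes stand next to the hub.

```bash
python3 - <<'E'
from h import *
z=np.load("s0.npz");s=dict(img=z["ti"],depth=z["td"],mtx=z["tm"],T=z["tT"])
P=pts(s);im=s["img"].astype(int);hsv=cv2.cvtColor(s["img"],cv2.COLOR_RGB2HSV).astype(int)
v,u=np.indices(P.shape[:2])
def box(a,b,c,d): return (u>=a)&(u<=c)&(v>=b)&(v<=d)
Z=P[...,2]
def ray(pu,pv,h):
    K=s["mtx"];d=s["T"][:3,:3]@np.array([(pu-K[0,2])/K[0,0],-(pv-K[1,2])/K[1,1],-1]);o=s["T"][:3,3]
    return o+d*(h-o[2])/d[2]
print("bench z",np.nanmedian(Z[box(100,300,200,350)]))
m=box(300,235,337,272)&(Z>.045)&(im.min(2)>120)
print("hub top",m.sum(),np.nanmean(P[m],0),np.nanmedian(Z[m]), ray(u[m].mean(),v[m].mean(),.06), ray(*(np.array([u[m].min()+u[m].max(),v[m].min()+v[m].max()])/2),.06))
for n,bx in [("green",(340,225,372,255)),("orange",(340,258,372,290))]:
    m=box(*bx)&(Z>.045);print(n,P[m].mean(0))
# deck
m=box(225,195,305,295)&(Z>.06)&(Z<.085)
r=cv2.minAreaRect(np.stack([u[m&(u>238)],v[m&(u>238)]],1).astype(np.float32));print("deck",r,ray(*r[0],.07))
bx=cv2.boxPoints(r);c=np.array([ray(*p,.07) for p in bx]);print(c, np.linalg.norm(np.diff(c,axis=0),axis=1),[np.arctan2(*(c[i+1]-c[i])[1::-1]) for i in range(3)])
m2=box(240,218,292,272)&(hsv[...,2]>0)
print("gray profile row244",im[244,236:298].mean(1).astype(int)); print("col266",im[205:285,266].mean(1).astype(int))
# keys
for n,bx in [("bar",(376,195,406,222)),("round",(406,208,427,230)),("sq",(428,219,452,243))]:
    m=box(*bx)&(im.min(2)>175)&(Z<.13)&(Z>.07);print(n,m.sum(),P[m].mean(0),np.ptp(u[m]),np.ptp(v[m]),ray(u[m].mean(),v[m].mean(),.1))
# bar handle
m=box(160,240,190,268)&(im.max(2)<45)&(Z>.03);print("handle",m.sum(),P[m].mean(0),Z[m].min() if m.any() else 0,Z[m].max() if m.any() else 0)
m=box(165,220,245,280)&(Z>.05);print("rim",m.sum(),np.percentile(P[m],[1,50,99],axis=0))
E
```

```text
bench z 0.00027908642276053275
hub top 150 [ 0.48058816 -0.08127224  0.0603407 ] 0.06031477754835657 [ 0.48057521 -0.08127181  0.06      ] [ 0.48057521 -0.08127181  0.06      ]
green [ 0.51752919 -0.17835125  0.06044479]
orange [ 0.41442131 -0.17933337  0.06012018]
deck ((265.0049133300781, 244.04949951171875), (72.33920288085938, 55.32406997680664), 84.2894058227539) [0.50373083 0.0870823  0.07      ]
[[ 0.60160402  0.17889259  0.07      ]
 [ 0.61626162  0.01745585  0.07      ]
 [ 0.40754013 -0.00314972  0.07      ]
 [ 0.39342326  0.1553332   0.07      ]] [0.16210079 0.20973614 0.15911041] [np.float64(-1.4802499036979837), np.float64(-3.043188705687282), np.float64(1.6596368912946162)]
gray profile row244 [138 176 189 163 119 109 135 158 166 166 167 171 182 193 198 199 199 198
 199 198 198 198 198 198 198 198 197 197 199 200 199 197 198 198 197 198
 198 198 198 198 198 198 198 198 198 197 185 164 164 169 171 171 172 171
 165 144 109  73  58  59  57  58]
col266 [100 103 106 122 144 160 167 168 169 168 169 169 169 168 167 169 168 168
 167 166 168 172 185 193 197 197 197 197 198 198 199 198 198 198 198 198
 198 198 198 199 198 198 199 199 199 200 199 201 200 200 200 200 200 201
 202 199 192 179 169 168 167 169 168 167 167 167 166 169 167 168 170 170
 170 168 158 137 113 102  98  98]
bar 156 [ 0.60364582 -0.28062809  0.09882793] 20 14 [ 0.60354927 -0.28046829  0.1       ]
round 158 [ 0.56988195 -0.34740119  0.09898319] 14 13 [ 0.5698532  -0.34720892  0.1       ]
sq 152 [ 0.53622058 -0.41401242  0.09958755] 15 14 [ 0.53623888 -0.41393184  0.1       ]
handle 21 [0.47464061 0.34120978 0.09978004] 0.09355685108273049 0.10409653546955289
rim 1222 [[0.41237301 0.14437347 0.05090022]
 [0.49021886 0.20697518 0.07448625]
 [0.57147313 0.34981009 0.10325234]]
```

```bash
cat >> h.py <<'E'
def down(yaw): # tool pointing down, tool x at yaw
    return R.from_matrix(np.array([[np.cos(yaw),np.sin(yaw),0],[np.sin(yaw),-np.cos(yaw),0],[0,0,-1.]]))
def cur():
    s=status.sense(); return s["tcp_pos"],R.from_quat(s["tool_rot"])
def rows(p,r,way):
    "way: list of (pos,rot); numbers relative to start (p,r)"
    for q,o in way:
        t=(r.inv()*o).as_rotvec()/(np.pi/4);d=r.inv().apply(np.array(q)-p)/.1
        print(np.round(np.r_[t,d],3).tolist())
def split(p,r,q,o,n):
    "n equal calls; prints final row of each"
    rv=(r.inv()*o).as_rotvec();P=p;O=r
    for k in range(1,n+1):
        P2=p+(np.array(q)-p)*k/n;O2=r*R.from_rotvec(rv*k/n)
        rows(P,O,[(P2,O2)]);P,O=P2,O2
E
python3 - <<'E'
from h import *
z=np.load("s0.npz");s=dict(img=z["ti"],depth=z["td"],mtx=z["tm"],T=z["tT"])
P=pts(s);g=s["img"].astype(int).mean(2);v,u=np.indices(g.shape)
m=((g>184)&(u>=243)&(u<290)&(v>215)&(v<272)).astype(np.uint8)
n,l,st,c=cv2.connectedComponentsWithStats(m);i=1+st[1:,4].argmax();M=l==i
print(st[i],c[i]);Pm=P[M];print("table",Pm.mean(0),np.median(Pm[:,2]),(Pm.max(0)+Pm.min(0))/2,np.ptp(Pm,axis=0))
# deck edges by 3D points
m=(P[...,2]>.066)&(P[...,2]<.0725)&(u>=244)&(u<300)&(v>200)&(v<290)
r=cv2.minAreaRect(P[m][:,:2].astype(np.float32));print(r)
# rim plane / circle : points of the rim, high & between
m=(P[...,2]>.055)&(u>180)&(u<236)&(v>222)&(v<278)&(g>90)
print("rim rect",cv2.minAreaRect(P[m][:,:2].astype(np.float32)),P[m][:,2].max())
p,r=cur();split(p,r,[.481,-.081,.23],down(1.67),6)
E
```

```text
[249 227  34  35 909] [265.02090209 244.14411441]
table [nan nan nan] nan [nan nan nan] [nan nan nan]
((0.5051897764205933, 0.08230241388082504), (0.20918892323970795, 0.14957544207572937), 5.337613582611084)
rim rect ((0.4935435652732849, 0.23665277659893036), (0.12738266587257385, 0.137398824095726), 52.277671813964844) 0.10082237165065067
[-0.0, -0.0, -0.291, 0.727, -0.676, -0.007]
[-0.0, -0.0, -0.291, 0.861, -0.494, -0.007]
[-0.0, -0.0, -0.291, 0.95, -0.286, -0.008]
[-0.0, -0.0, -0.291, 0.991, -0.063, -0.008]
[-0.0, -0.0, -0.291, 0.979, 0.163, -0.008]
[-0.0, -0.0, -0.291, 0.917, 0.381, -0.008]
```

{"op": "move_arm", "data": {
  "plan": [
    [[0,0,-0.04,0.1,-0.09,0,0],[0,0,-0.08,0.2,-0.18,0,0],[0,0,-0.12,0.3,-0.27,0,0],[0,0,-0.16,0.4,-0.36,0,0],[0,0,-0.2,0.5,-0.45,0,0],[0,0,-0.24,0.6,-0.55,0,0],[0,0,-0.28,0.7,-0.65,0,0],[0,0,-0.291,0.727,-0.676,-0.007,0]]
  ]
}}

```text
t: 1.1
tcp_pos: [0.2336, -0.5103, 0.2264]
tool_rot: [0.965, 0.261, 0.0, -0.0]
force: [-0.3, 0.6, -0.1]
finger_gap: 1.002
```

{"op": "move_arm", "data": {
  "plan": [
    [[0,0,-0.04,0.11,-0.06,0,0],[0,0,-0.08,0.22,-0.12,0,0],[0,0,-0.12,0.33,-0.18,0,0],[0,0,-0.16,0.44,-0.25,0,0],[0,0,-0.2,0.55,-0.31,0,0],[0,0,-0.24,0.66,-0.38,0,0],[0,0,-0.28,0.77,-0.44,0,0],[0,0,-0.291,0.861,-0.494,-0.007,0]]
  ]
}}

```text
t: 2.1
tcp_pos: [0.2831, -0.4247, 0.2271]
tool_rot: [0.929, 0.369, -0.0, -0.0]
force: [-0.1, 0.0, 0.6]
finger_gap: 1.001
```

{"op": "move_arm", "data": {
  "plan": [
    [[0,0,-0.04,0.12,-0.04,0,0],[0,0,-0.08,0.24,-0.07,0,0],[0,0,-0.12,0.36,-0.11,0,0],[0,0,-0.16,0.48,-0.14,0,0],[0,0,-0.2,0.6,-0.18,0,0],[0,0,-0.24,0.72,-0.21,0,0],[0,0,-0.28,0.84,-0.25,0,0],[0,0,-0.291,0.95,-0.286,-0.008,0]]
  ]
}}

```text
t: 3.1
tcp_pos: [0.3326, -0.3388, 0.2279]
tool_rot: [0.881, 0.473, -0.0, -0.0]
force: [-0.5, -0.3, -0.0]
finger_gap: 0.998
```

{"op": "move_arm", "data": {
  "plan": [
    [[0,0,-0.04,0.12,-0.01,0,0],[0,0,-0.08,0.25,-0.02,0,0],[0,0,-0.12,0.37,-0.02,0,0],[0,0,-0.16,0.5,-0.03,0,0],[0,0,-0.2,0.62,-0.04,0,0],[0,0,-0.24,0.75,-0.05,0,0],[0,0,-0.28,0.87,-0.06,0,0],[0,0,-0.291,0.991,-0.063,-0.008,0]]
  ]
}}

```text
t: 4.1
tcp_pos: [0.3823, -0.2529, 0.2287]
tool_rot: [0.822, 0.57, -0.0, -0.0]
force: [-0.1, 0.1, -0.1]
finger_gap: 1.001
```

{"op": "move_arm", "data": {
  "plan": [
    [[0,0,-0.04,0.12,0.02,0,0],[0,0,-0.08,0.25,0.04,0,0],[0,0,-0.12,0.37,0.06,0,0],[0,0,-0.16,0.5,0.08,0,0],[0,0,-0.2,0.62,0.1,0,0],[0,0,-0.24,0.75,0.12,0,0],[0,0,-0.28,0.87,0.14,0,0],[0,0,-0.291,0.979,0.163,-0.008,0]]
  ]
}}

```text
t: 5.1
tcp_pos: [0.432, -0.1669, 0.2295]
tool_rot: [0.751, 0.66, -0.0, -0.0]
force: [-0.2, 0.6, -0.3]
finger_gap: 1.001
```

{"op": "move_arm", "data": {
  "plan": [
    [[0,0,-0.04,0.12,0.05,0,0],[0,0,-0.08,0.24,0.1,0,0],[0,0,-0.12,0.36,0.15,0,0],[0,0,-0.16,0.48,0.2,0,0],[0,0,-0.2,0.6,0.25,0,0],[0,0,-0.24,0.72,0.3,0,0],[0,0,-0.291,0.84,0.35,0,0],[0,0,-0.291,0.917,0.381,-0.008,0]]
  ]
}}

```text
t: 6.1
tcp_pos: [0.4817, -0.0809, 0.2303]
tool_rot: [0.671, 0.741, -0.0, -0.0]
force: [-0.2, -0.2, -0.2]
finger_gap: 0.998
```

```bash
python3 - <<'E'
from h import *
s=snapshot("wrist");save("w1",s);P=pts(s);im=s["img"].astype(int);Z=P[...,2]
np.savez("w1.npz",img=s["img"],P=P)
m=(np.abs(Z-.06)<.006)&(im.min(2)>110)&(np.hypot(P[...,0]-.481,P[...,1]+.081)<.035)
Q=P[m];print(m.sum(),Q.mean(0),(Q.max(0)+Q.min(0))/2,np.ptp(Q,axis=0))
v,u=np.where(m);print(u.mean(),v.mean());p,r=cur();print(p,s["T"][:3,3])
split(p,r,[.481,-.081,.042],down(1.67),2)
E
```

```text
1284 [ 0.47729412 -0.07977781  0.05993113] [ 0.47752564 -0.08036958  0.05822396] [0.03887978 0.03920915 0.00836311]
316.3613707165109 170.23442367601245
[ 0.48205763 -0.08043828  0.23043121] [ 0.47361218 -0.00866757  0.37853462]
[0.0, -0.0, 0.0, -0.003, -0.006, 0.942]
[0.0, -0.0, 0.0, -0.002, -0.006, 0.942]
```

View pics/w1.png

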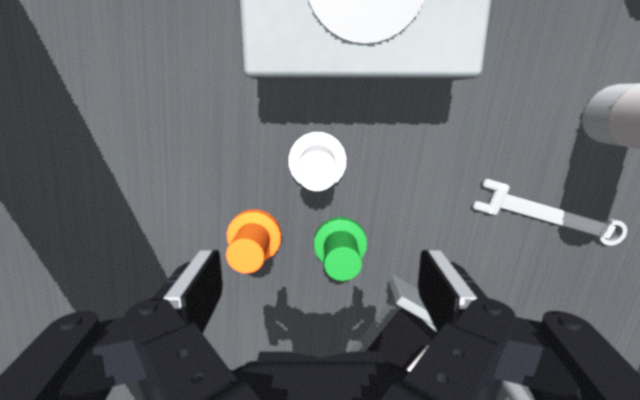

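Wrist view: hub at (317,165), green and orange hubs clear of the jaw path, washer edge at row 75. Descending and gripping.

{"op": "move_arm", "data": {
  "plan": [
    [[0,0,0,0,-0.03,0.12,0],[0,0,0,0,-0.03,0.25,0],[0,0,0,0,-0.03,0.37,0],[0,0,0,0,-0.03,0.5,0],[0,0,0,0,-0.03,0.62,0],[0,0,0,0,-0.03,0.75,0],[0,0,0,0,-0.03,0.87,0],[0,0,0,0,-0.03,1,0]]
  ]
}}

```text
t: 7.15
tcp_pos: [0.4784, -0.082, 0.1295]
tool_rot: [0.671, 0.741, 0.0, 0.0]
force: [0.6, 0.2, 1.0]
finger_gap: 1.0
```

{"op": "move_arm", "data": {
  "plan": [
    [[0,0,0,0,0,0.15,0],[0,0,0,0,0,0.3,0],[0,0,0,0,0,0.45,0],[0,0,0,0,0,0.6,0],[0,0,0,0,0,0.75,0],[0,0,0,0,0,0.85,0],[0,0,0,0,0,0.88,0],[0,0,0,0,0,0.88,0]]
  ]
}}

```text
t: 8.15
tcp_pos: [0.4784, -0.082, 0.0422]
tool_rot: [0.672, 0.741, -0.0, -0.0]
force: [0.6, -0.3, 0.1]
finger_gap: 1.002
```

{"op": "move_arm", "data": {
  "plan": [
    [[0,0,0,0,0,0,0.3],[0,0,0,0,0,0,0.5],[0,0,0,0,0,0,1],[0,0,0,0,0,0,1],[0,0,0,0,0,0,1],[0,0,0,0,0,0,1],[0,0,0,0,0,0,1],[0,0,0,0,0,0,1]]
  ],
  "force": 30
}}

```text
t: 9.15
tcp_pos: [0.4787, -0.0821, 0.0429]
tool_rot: [0.671, 0.741, 0.0, 0.001]
force: [0.1, 0.5, 5.7]
finger_gap: 0.451
```

{"op": "move_arm", "data": {
  "plan": [
    [[0,0,0,0,0,-0.1,1],[0,0,0,0,0,-0.25,1],[0,0,0,0,0,-0.4,1],[0,0,0,0,0,-0.55,1],[0,0,0,0,0,-0.7,1],[0,0,0,0,0,-0.85,1],[0,0,0,0,0,-0.95,1],[0,0,0,0,0,-1,1]]
  ]
}}

```text
t: 10.15
tcp_pos: [0.4784, -0.082, 0.1432]
tool_rot: [0.672, 0.741, 0.0, 0.0]
force: [0.3, -0.6, -4.1]
finger_gap: 0.447
```

{"op": "move_arm", "data": {
  "plan": [
    [[0,0,0,0.05,0.02,0,1],[0,0,0,0.15,0.04,0,1],[0,0,0,0.25,0.06,0,1],[0,0,0,0.36,0.09,0,1],[0,0,0,0.48,0.12,0,1],[0,0,0,0.6,0.15,0,1],[0,0,0,0.72,0.18,0,1],[0,0,0,0.83,0.2,0,1]]
  ]
}}

```text
t: 11.15
tcp_pos: [0.4902, 0.0034, 0.1423]
tool_rot: [0.671, 0.741, 0.0, 0.0]
force: [-0.2, 0.0, -3.7]
finger_gap: 0.449
```

{"op": "move_arm", "data": {
  "plan": [
    [[0,0,0,0.12,0.03,0,1],[0,0,0,0.24,0.06,0,1],[0,0,0,0.36,0.09,0,1],[0,0,0,0.48,0.12,0,1],[0,0,0,0.6,0.15,0,1],[0,0,0,0.72,0.17,0,1],[0,0,0,0.8,0.19,0,1],[0,0,0,0.83,0.2,0,1]]
  ]
}}

```text
t: 12.15
tcp_pos: [0.5018, 0.0877, 0.1423]
tool_rot: [0.671, 0.741, -0.0, 0.0]
force: [-0.2, 0.4, -4.1]
finger_gap: 0.447
```

```bash
python3 - <<'E'
from h import *
print(cur()[0],status.sense()["finger_gap"]);s=snapshot("side");t=snapshot("top")
im=np.vstack([t["img"][170:310,140:360],s["img"][70:210,190:410]]);cv2.imwrite("pics/c1.png",cv2.resize(im[:,:,::-1],None,fx=2,fy=2))
E
```

```text
[0.50184901 0.08767221 0.14229064] 0.44677028835924326
```

View pics/c1.png

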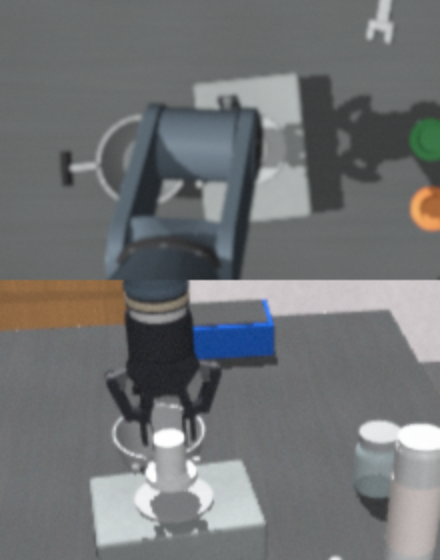

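Hub is held upright above the turntable centre (side crop (170,460), disc (173,500)). Lower and release.

{"op": "move_arm", "data": {
  "plan": [
    [[0,0,0,0,0,0.05,1],[0,0,0,0,0,0.1,1],[0,0,0,0,0,0.15,1],[0,0,0,0,0,0.2,1],[0,0,0,0,0,0.23,1],[0,0,0,0,0,0.25,1],[0,0,0,0,0,0.25,1],[0,0,0,0,0,0.25,1]]
  ]
}}

```text
t: 13.25
tcp_pos: [0.5019, 0.0871, 0.1174]
tool_rot: [0.671, 0.741, 0.0, 0.0]
force: [0.1, -0.4, -3.4]
finger_gap: 0.449
```

{"op": "move_arm", "data": {
  "plan": [
    [[0,0,0,0,0,0,0.5],[0,0,0,0,0,0,0.4],[0,0,0,0,0,0,0.2],[0,0,0,0,0,0,0],[0,0,0,0,0,0,0],[0,0,0,0,0,0,0],[0,0,0,0,0,0,0],[0,0,0,0,0,0,0]]
  ]
}}

```text
t: 14.25
tcp_pos: [0.5018, 0.0871, 0.1173]
tool_rot: [0.672, 0.741, -0.0, -0.0]
force: [0.2, 0.2, 0.3]
finger_gap: 1.001
```

{"op": "move_arm", "data": {
  "plan": [
    [[0,0,0,0,0,-0.05,0],[0,0,0,0,0,-0.15,0],[0,0,0,0,0,-0.3,0],[0,0,0,0,0,-0.45,0],[0,0,0,0,0,-0.6,0],[0,0,0,0,0,-0.75,0],[0,0,0,0,0,-0.9,0],[0,0,0,0,0,-1,0]]
  ]
}}

```text
t: 15.25
tcp_pos: [0.5021, 0.0871, 0.2188]
tool_rot: [0.671, 0.741, 0.001, 0.001]
force: [-0.3, 0.1, -0.0]
finger_gap: 1.002
```

```bash
python3 - <<'E'
from h import *
p,r=cur();print(p)
s=snapshot("wrist");P=pts(s);im=s["img"].astype(int);Z=P[...,2];save("w2",s);np.savez("w2.npz",img=s["img"],P=P)
m=(np.abs(Z-.134)<.006)&(np.hypot(P[...,0]-.502,P[...,1]-.088)<.035);Q=P[m];print("hub",m.sum(),Q.mean(0),np.ptp(Q,axis=0))
m=(im.max(2)<60)&(Z>.06)&(Z<.13)&(np.hypot(P[...,0]-.475,P[...,1]-.341)<.05);Q=P[m]
print("bar",m.sum());
if m.sum(): print(Q.mean(0),np.percentile(Q,[2,98],axis=0),cv2.minAreaRect(Q[:,:2].astype(np.float32)))
E
```

```text
[0.50212963 0.08711728 0.21877059]
hub 2267 [0.50041279 0.08976072 0.13389143] [0.03926173 0.03921038 0.00825797]
bar 0
```

View pics/w2.png

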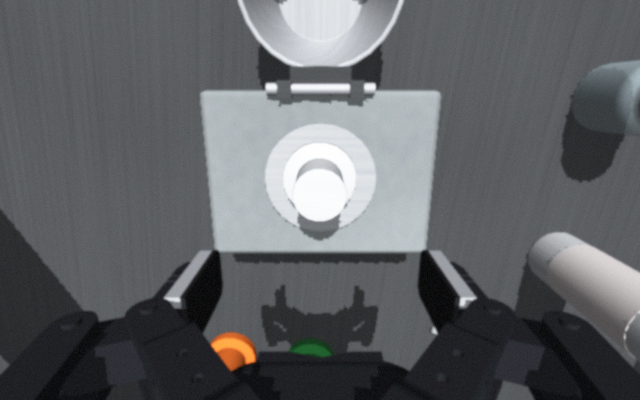

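Hub stands centred: top (320,190), flange concentric with the disc (320,177); deck edges parallel to the image, so the washer yaw is right. On towards the bar.

{"op": "move_arm", "data": {
  "plan": [
    [[0,0,0,0.12,0,0,0],[0,0,0,0.25,0,0,0],[0,0,0,0.37,0,0,0],[0,0,0,0.5,0,0,0],[0,0,0,0.62,0,0,0],[0,0,0,0.75,0,0,0],[0,0,0,0.87,0,0,0],[0,0,0,1,0,0,0]]
  ]
}}

```text
t: 16.3
tcp_pos: [0.4919, 0.1875, 0.2173]
tool_rot: [0.672, 0.741, 0.0, 0.0]
force: [-0.8, -1.0, -0.4]
finger_gap: 0.999
```

{"op": "move_arm", "data": {
  "plan": [
    [[0,0,0,0.12,0,0,0],[0,0,0,0.25,0,0,0],[0,0,0,0.37,0,0,0],[0,0,0,0.5,0,0,0],[0,0,0,0.62,0,0,0],[0,0,0,0.75,0,0,0],[0,0,0,0.87,0,0,0],[0,0,0,1,0,0,0]]
  ]
}}

```text
t: 17.3
tcp_pos: [0.4821, 0.2869, 0.2173]
tool_rot: [0.672, 0.741, -0.0, -0.0]
force: [0.0, 0.5, 0.6]
finger_gap: 1.002
```

```bash
python3 - <<'E'
from h import *
p,r=cur();print(p)
s=snapshot("wrist");P=pts(s);im=s["img"].astype(int);Z=P[...,2];save("w3",s)
m=(Z>.06)&(Z<.13)&(np.hypot(P[...,0]-.475,P[...,1]-.344)<.06);print(m.sum())
dk=m&(im.max(2)<70);Q=P[dk];print("bar",dk.sum())
if len(Q): 
  v,u=np.where(dk);print(u.min(),u.max(),v.min(),v.max());print(Q.mean(0),np.percentile(Q,[2,50,98],axis=0),cv2.minAreaRect(Q[:,:2].astype(np.float32)))
E
```

```text
[0.48212028 0.28693131 0.21729104]
2263
bar 1132
289 353 101 120
[0.47733299 0.34715303 0.09916632] [[0.45312009 0.33874071 0.09451748]
 [0.47834457 0.34677097 0.09958397]
 [0.49961821 0.35523618 0.10183199]] ((0.4762992858886719, 0.34692928194999695), (0.049501292407512665, 0.01448445301502943), 5.673614501953125)
```

```bash
python3 - <<'E'
from h import *
p,r=cur();o=r;B=np.array([.4763,.3468,.0965])
split(p,r,B,o,2)
y=np.array([-.0998,.995,0]);H=np.array([.4945,.164,.077])
pos=lambda t:H+.185*(np.cos(np.pi-t)*y+np.sin(np.pi-t)*np.array([0,0,1])) if 0 else H+.185*(-np.cos(t)*y+np.sin(t)*np.array([0,0,1]))
print(pos(3.036))
th=np.linspace(3.036,0.0,49)
for k in range(6):
    print(k,pos(th[8*k+8]));rows(pos(th[8*k]),o,[(pos(t),o) for t in th[8*k+1:8*k+9]])
E
```

```text
[0.0, 0.0, 0.0, 0.293, 0.0, 0.605]
[0.0, 0.0, 0.0, 0.293, 0.0, 0.605]
[0.47613983 0.34704975 0.09649836]
0 [0.4793837  0.31470857 0.18322185]
[0.0, 0.0, 0.0, -0.016, 0.0, -0.116]
[0.0, 0.0, 0.0, -0.039, 0.0, -0.231]
[0.0, 0.0, 0.0, -0.069, 0.0, -0.344]
[0.0, 0.0, 0.0, -0.107, 0.0, -0.454]
[0.0, 0.0, 0.0, -0.151, 0.0, -0.563]
[0.0, 0.0, 0.0, -0.202, 0.0, -0.668]
[0.0, 0.0, 0.0, -0.26, 0.001, -0.77]
[0.0, 0.0, 0.0, -0.324, 0.001, -0.868]
1 [0.48641601 0.24459688 0.24332406]
[0.0, 0.0, 0.0, -0.07, 0.0, -0.094]
[0.0, 0.0, 0.0, -0.146, 0.0, -0.183]
[0.0, 0.0, 0.0, -0.227, 0.0, -0.267]
[0.0, 0.0, 0.0, -0.314, 0.0, -0.346]
[0.0, 0.0, 0.0, -0.405, 0.001, -0.419]
[0.0, 0.0, 0.0, -0.501, 0.001, -0.486]
[0.0, 0.0, 0.0, -0.6, 0.001, -0.547]
[0.0, 0.0, 0.0, -0.704, 0.001, -0.602]
2 [0.49547433 0.15428603 0.26174222]
[0.0, 0.0, 0.0, -0.107, 0.0, -0.048]
[0.0, 0.0, 0.0, -0.216, 0.0, -0.089]
[0.0, 0.0, 0.0, -0.328, 0.0, -0.123]
[0.0, 0.0, 0.0, -0.442, 0.0, -0.15]
[0.0, 0.0, 0.0, -0.557, 0.001, -0.17]
[0.0, 0.0, 0.0, -0.674, 0.001, -0.183]
[0.0, 0.0, 0.0, -0.79, 0.001, -0.188]
[0.0, 0.0, 0.0, -0.907,
[... 295 characters left out ...]
0.001, 0.219]
[0.0, 0.0, 0.0, -0.884, 0.001, 0.278]
4 [0.51064941 0.0029914  0.16666624]
[0.0, 0.0, 0.0, -0.097, 0.0, 0.065]
[0.0, 0.0, 0.0, -0.19, 0.0, 0.136]
[0.0, 0.0, 0.0, -0.279, 0.0, 0.213]
[0.0, 0.0, 0.0, -0.362, 0.0, 0.295]
[0.0, 0.0, 0.0, -0.44, 0.0, 0.382]
[0.0, 0.0, 0.0, -0.512, 0.0, 0.474]
[0.0, 0.0, 0.0, -0.578, 0.0, 0.571]
[0.0, 0.0, 0.0, -0.638, 0.0, 0.671]
5 [ 0.512963 -0.020075  0.077   ]
[0.0, 0.0, 0.0, -0.054, 0.0, 0.104]
[0.0, 0.0, 0.0, -0.1, 0.0, 0.211]
[0.0, 0.0, 0.0, -0.141, -0.0, 0.321]
[0.0, 0.0, 0.0, -0.174, -0.0, 0.433]
[0.0, 0.0, 0.0, -0.199, -0.0, 0.547]
[0.0, 0.0, 0.0, -0.218, -0.0, 0.663]
[0.0, 0.0, 0.0, -0.229, -0.0, 0.779]
[0.0, 0.0, 0.0, -0.233, -0.0, 0.896]
```

{"op": "move_arm", "data": {
  "plan": [
    [[0,0,0,0.05,0,0.08,0],[0,0,0,0.1,0,0.16,0],[0,0,0,0.15,0,0.24,0],[0,0,0,0.2,0,0.32,0],[0,0,0,0.29,0,0.4,0],[0,0,0,0.4,0,0.48,0],[0,0,0,0.5,0,0.55,0],[0,0,0,0.586,0,0.61,0]]
  ]
}}

```text
t: 18.35
tcp_pos: [0.4763, 0.3453, 0.1558]
tool_rot: [0.671, 0.741, -0.0, -0.0]
force: [0.5, 0.6, 0.0]
finger_gap: 0.999
```

{"op": "move_arm", "data": {
  "plan": [
    [[0,0,0,0,0,0.12,0],[0,0,0,0,0,0.24,0],[0,0,0,0,0,0.36,0],[0,0,0,0,0,0.46,0],[0,0,0,0,0,0.54,0],[0,0,0,0,0,0.59,0],[0,0,0,0,0,0.6,0],[0,0,0,0,0,0.6,0]]
  ]
}}

```text
t: 19.35
tcp_pos: [0.4766, 0.3446, 0.0965]
tool_rot: [0.672, 0.741, 0.0, 0.0]
force: [0.5, 1.2, -1.7]
finger_gap: 1.0
```

{"op": "move_arm", "data": {
  "plan": [
    [[0,0,0,0,0,0,0.2],[0,0,0,0,0,0,0.4],[0,0,0,0,0,0,1],[0,0,0,0,0,0,1],[0,0,0,0,0,0,1],[0,0,0,0,0,0,1],[0,0,0,0,0,0,1],[0,0,0,0,0,0,1]]
  ],
  "force": 40
}}

```text
t: 20.35
tcp_pos: [0.4765, 0.3445, 0.0963]
tool_rot: [0.672, 0.741, -0.0, -0.0]
force: [0.3, 0.2, -0.6]
finger_gap: -0.001
```

Fully shut means the bar was missed; look.

```bash
python3 - <<'E'
from h import *
p,r=cur();print(p,status.sense()["force"])
s=snapshot("side");w=snapshot("wrist");np.savez("m.npz",si=s["img"],sP=pts(s),wi=w["img"],wP=pts(w))
a=cv2.resize(s["img"][60:220,190:410],None,fx=2.5,fy=2.5);b=cv2.resize(w["img"],(640,400))[:, :550]
a=cv2.resize(a,(400,300));b=cv2.resize(b,(400,300));cv2.imwrite("pics/m.png",np.hstack([a,b])[:,:,::-1])
E
```

```text
[0.4764583  0.34446037 0.0963002 ] [ 0.28331945  0.22947666 -0.56532145]
```

View pics/m.png

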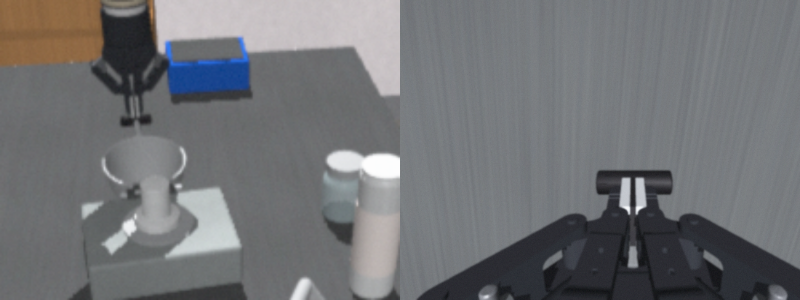

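Wrist view: the shut fingers (right image, ~(632,200)) cover the middle of the bar (597–672,182), i.e. they lie above or beside it. Measure where the bar is now.

```bash
python3 - <<'E'
from h import *
d=np.load("m.npz");P=d["wP"];im=d["wi"].astype(int);v,u=np.indices(im.shape[:2])
# crop scale: u=(x-400)*550/400, v=y*400/300
for n,c in [("L",(270,225,305,260)),("R",(335,225,372,260))]:
    m=(u>=c[0])&(u<=c[2])&(v>=c[1])&(v<=c[3])&(im.max(2)<60)&(P[...,2]>.03)
    print(n,m.sum(),np.nanpercentile(P[m],[3,50,97],axis=0).round(4).tolist())
for x in (280,350):
    print([(q,P[q,x].round(3).tolist(),int(im[q,x].mean())) for q in range(218,275,5)])
m=(u>300)&(u<335)&(v>230)&(v<290)&(im.min(2)>150);print("pads",m.sum(),np.nanpercentile(P[m],[3,50,97],axis=0).round(4).tolist())
S=d["sP"];m=(np.hypot(S[...,0]-.476,S[...,1]-.345)<.05)&(S[...,2]<.12)&(S[...,2]>.03)&(d["si"].max(2)<45)
print(m.sum(),np.nanpercentile(S[m],[3,50,97],axis=0).round(4).tolist() if m.sum() else 0)
E
```

```text
L 671 [[0.4524, 0.3402, 0.0925], [0.4591, 0.3506, 0.0991], [0.4669, 0.3532, 0.1157]]
R 661 [[0.4828, 0.344, 0.092], [0.4915, 0.3535, 0.0983], [0.4995, 0.3563, 0.1161]]
[(218, [0.447, 0.321, -0.001], 123), (223, [0.447, 0.317, 0.0], 123), (228, [0.455, 0.352, 0.092], 46), (233, [0.456, 0.352, 0.097], 40), (238, [0.456, 0.35, 0.099], 56), (243, [0.456, 0.348, 0.099], 68), (248, [0.457, 0.346, 0.101], 49), (253, [0.457, 0.343, 0.1], 35), (258, [0.457, 0.34, 0.1], 42), (263, [0.449, 0.282, -0.001], 123), (268, [0.449, 0.278, -0.001], 119), (273, [0.45, 0.274, 0.001], 123)]
[(218, [0.501, 0.327, 0.001], 125), (223, [0.501, 0.323, -0.0], 124), (228, [0.489, 0.356, 0.093], 43), (233, [0.489, 0.355, 0.097], 40), (238, [0.489, 0.353, 0.099], 67), (243, [0.489, 0.351, 0.1], 90), (248, [0.489, 0.349, 0.1], 60), (253, [0.488, 0.353, 0.115], 44), (258, [0.487, 0.353, 0.118], 68), (263, [0.487, 0.353, 0.123], 63), (268, [0.487, 0.353, 0.127], 46), (273, [0.486, 0.352, 0.13], 45)]
pads 983 [[0.4683, 0.3539, 0.1079], [0.4727, 0.3554, 0.127], [0.48, 0.3564, 0.1398]]
34 [[0.4565, 0.333, 0.0911], [0.4698, 0.3372, 0.0951], [0.4982, 0.341, 0.1003]]
```

```bash
python3 - <<'E'
from h import *
d=np.load("w2.npz");P=d["P"];im=d["img"].astype(int);v,u=np.indices(im.shape[:2])
r=down(1.67).inv()
def rel(P,m,p):
    Q=P[m];Q=Q[np.isfinite(Q[:,0])];return (r.apply(Q-p)*1000)
p=np.array([.5021,.0871,.2188])
for c in [(160,245,222,308),(415,245,480,308)]:
    m=(u>=c[0])&(u<=c[2])&(v>=c[1])&(v<=c[3])
    Q=rel(P,m,p);Q=Q[Q[:,2]<60];print(len(Q),np.percentile(Q,[1,50,99],axis=0).round(0).tolist())
d=np.load("m.npz");P=d["wP"];im=d["wi"].astype(int);p=np.array([.4765,.3445,.0963])
for vv in range(222,300,8): 
    Q=r.apply(P[vv,300:336:5]-p)*1000;print(vv,Q[:,2].round(0),Q[:,0].round(0),im[vv,300:336:5].mean(1).astype(int))
E
```

```text
2814 [[-9.0, -57.0, -62.0], [8.0, -44.0, -40.0], [12.0, -43.0, -20.0]]
2834 [[-9.0, 41.0, -63.0], [8.0, 42.0, -40.0], [12.0, 55.0, -20.0]]
222 [96. 96. 96. 96. 96. 97. 95. 96.] [-23. -23. -23. -23. -23. -23. -23. -23.] [128 128 121 123 125 120 124 118]
230 [1. 1. 2. 3. 2. 2. 1. 2.] [10. 10. 10.  9. 10. 10. 10. 10.] [38 37 32 37 32 34 33 32]
238 [ -3. -13. -11. -11. -13. -12. -12.  -3.] [ 7. 12. 11. 11. 12. 11. 12.  8.] [ 61 145 189 177  38 182 191 122]
246 [ -4. -19. -20. -18. -19. -20. -20. -18.] [ 4. 11. 11. 11. 11. 11. 11. 11.] [ 65 180 199 180  39 192 202 161]
254 [-19. -26. -26. -27. -26. -27. -26. -26.] [ 7. 11. 11. 11. 11. 11. 11. 11.] [ 45 195 201 182  36 192 202 188]
262 [-26. -33. -32. -33. -33. -34. -33. -33.] [ 8. 11. 11. 11. 11. 11. 11. 11.] [ 55 199 201 164  39 180 200 197]
270 [-32. -39. -39. -39. -40. -39. -40. -39.] [ 7. 11. 11. 11. 12. 11. 11. 11.] [ 57 201 200 155  38 173 201 199]
278 [-49. -46. -43. -42. -43. -43. -48. -46.] [13. 12. 10. 10. 10. 10. 13. 12.] [ 46  55 214 225  69 237 205  55]
286 [-52. -51. -51. -43. -43. -43. -51. -52.] [13. 12. 12.  7.  7.  7. 12. 12.] [ 53  49  46 110  71 111  47  48]
294 [-57. -56. -56. -44. -44. -48. -56. -55.] [13. 12. 12.  4.  4.  7. 12. 12.] [45 46 46 43 67 37 46 41]
```

The pads' real position in the tool frame is about 30 mm further back than stated (tips at -20 mm open, -8 mm shut), so the fingers closed above the bar; the hub had been held only by its top 10 mm. I'll go 30 mm deeper from now on.

{"op": "move_arm", "data": {
  "plan": [
    [[0,0,0,0,0,-0.05,1],[0,0,0,0.02,0,-0.05,0],[0,0,0,0.02,0,-0.05,0],[0,0,0,0.02,0,-0.05,0],[0,0,0,0.02,0,-0.05,0],[0,0,0,0.02,0,-0.05,0],[0,0,0,0.02,0,-0.05,0],[0,0,0,0.02,0,-0.05,0]]
  ]
}}

```text
t: 21.45
tcp_pos: [0.4762, 0.3464, 0.1013]
tool_rot: [0.672, 0.741, -0.0, -0.0]
force: [0.2, -0.0, -0.0]
finger_gap: 1.001
```

{"op": "move_arm", "data": {
  "plan": [
    [[0,0,0,0,0,0.1,0],[0,0,0,0,0,0.2,0],[0,0,0,0,0,0.3,0],[0,0,0,0,0,0.36,0.1],[0,0,0,0,0,0.36,1],[0,0,0,0,0,0.36,1],[0,0,0,0,0,0.36,1],[0,0,0,0,0,0.36,1]]
  ],
  "force": 40
}}

```text
t: 22.45
tcp_pos: [0.4772, 0.3466, 0.0655]
tool_rot: [0.672, 0.741, 0.001, 0.0]
force: [3.4, -0.8, -4.0]
finger_gap: 0.574
```

Gripped (49 mm). Now the arc, first half.

{"op": "move_arm", "data": {
  "plan": [
    [[0,0,0,-0.016,0,-0.116,1],[0,0,0,-0.039,0,-0.231,1],[0,0,0,-0.069,0,-0.344,1],[0,0,0,-0.107,0,-0.454,1],[0,0,0,-0.151,0,-0.563,1],[0,0,0,-0.202,0,-0.668,1],[0,0,0,-0.26,0,-0.77,1],[0,0,0,-0.324,0,-0.868,1]]
  ]
}}

```text
t: 23.45
tcp_pos: [0.4804, 0.3141, 0.1532]
tool_rot: [0.672, 0.741, 0.001, 0.001]
force: [5.8, -0.7, -6.9]
finger_gap: 0.578
```

{"op": "move_arm", "data": {
  "plan": [
    [[0,0,0,-0.07,0,-0.094,1],[0,0,0,-0.146,0,-0.183,1],[0,0,0,-0.227,0,-0.267,1],[0,0,0,-0.314,0,-0.346,1],[0,0,0,-0.405,0,-0.419,1],[0,0,0,-0.501,0,-0.486,1],[0,0,0,-0.6,0,-0.547,1],[0,0,0,-0.704,0,-0.602,1]]
  ]
}}

```text
t: 24.45
tcp_pos: [0.4871, 0.2451, 0.2134]
tool_rot: [0.672, 0.741, 0.002, 0.0]
force: [5.8, 4.3, -6.0]
finger_gap: 0.576
```

{"op": "move_arm", "data": {
  "plan": [
    [[0,0,0,-0.107,0,-0.048,1],[0,0,0,-0.216,0,-0.089,1],[0,0,0,-0.328,0,-0.123,1],[0,0,0,-0.442,0,-0.15,1],[0,0,0,-0.557,0,-0.17,1],[0,0,0,-0.674,0,-0.183,1],[0,0,0,-0.79,0,-0.188,1],[0,0,0,-0.907,0,-0.185,1]]
  ]
}}

```text
t: 25.45
tcp_pos: [0.496, 0.1555, 0.2331]
tool_rot: [0.672, 0.741, 0.003, 0.0]
force: [3.6, 3.7, 2.1]
finger_gap: 0.577
```

{"op": "move_arm", "data": {
  "plan": [
    [[0,0,0,-0.117,0,0.01,1],[0,0,0,-0.232,0,0.027,1],[0,0,0,-0.347,0,0.051,1],[0,0,0,-0.459,0,0.083,1],[0,0,0,-0.57,0,0.121,1],[0,0,0,-0.678,0,0.167,1],[0,0,0,-0.782,0,0.219,1],[0,0,0,-0.884,0,0.278,1]]
  ]
}}

```text
t: 26.45
tcp_pos: [0.5049, 0.0654, 0.2054]
tool_rot: [0.671, 0.741, 0.001, 0.002]
force: [1.9, -0.9, 9.4]
finger_gap: 0.574
```

{"op": "move_arm", "data": {
  "plan": [
    [[0,0,0,-0.097,0,0.065,1],[0,0,0,-0.19,0,0.136,1],[0,0,0,-0.279,0,0.213,1],[0,0,0,-0.362,0,0.295,1],[0,0,0,-0.44,0,0.382,1],[0,0,0,-0.512,0,0.474,1],[0,0,0,-0.578,0,0.571,1],[0,0,0,-0.638,0,0.671,1]]
  ]
}}

```text
t: 27.45
tcp_pos: [0.5112, 0.0008, 0.1378]
tool_rot: [0.671, 0.741, 0.0, 0.002]
force: [1.4, -2.7, 6.3]
finger_gap: 0.574
```

{"op": "move_arm", "data": {
  "plan": [
    [[0,0,0,-0.054,0,0.104,1],[0,0,0,-0.1,0,0.211,1],[0,0,0,-0.141,0,0.321,1],[0,0,0,-0.174,0,0.433,1],[0,0,0,-0.199,0,0.547,1],[0,0,0,-0.218,0,0.663,1],[0,0,0,-0.229,0,0.779,1],[0,0,0,-0.233,0,0.896,1]]
  ]
}}

```text
t: 28.45
tcp_pos: [0.5135, -0.0224, 0.0476]
tool_rot: [0.671, 0.741, 0.0, 0.002]
force: [2.5, -2.8, 2.9]
finger_gap: 0.573
```

```bash
python3 - <<'E'
from h import *
print(status.sense()["force"],cur()[0])
s=snapshot("side");P=pts(s);save("shut",s,(200,80,460,300))
m=(np.hypot(P[...,0]-.502,P[...,1]-.087)<.035)&(P[...,2]>.12)&(P[...,2]<.17);print("bowl top z",m.sum(),np.nanpercentile(P[m],[5,50,95],axis=0))
E
```

```text
[ 2.51609746 -2.8433768   2.89548231] [ 0.51347646 -0.02243533  0.04756103]
bowl top z 9 [[0.4676625  0.07535334 0.14569428]
 [0.47004632 0.0899899  0.1483504 ]
 [0.47014963 0.09818627 0.14924767]]
```

View pics/shut.png

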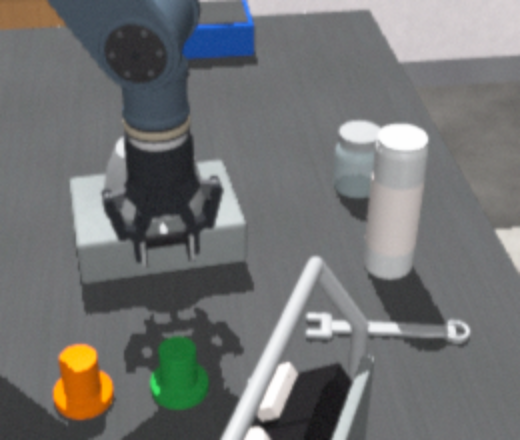

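Bowl is over the hub, bar held at its front side (165,235 in the crop). Contact force is only that of the stiff hinge, so drive a little further home.

{"op": "move_arm", "data": {
  "plan": [
    [[0,0,0,0,0,0.01,1],[0,0,0,0,0,0.02,1],[0,0,0,0,0,0.03,1],[0,0,0,0,0,0.04,1],[0,0,0,0,0,0.05,1],[0,0,0,0,0,0.06,1],[0,0,0,0,0,0.06,1],[0,0,0,0,0,0.06,1]]
  ]
}}

```text
t: 29.5
tcp_pos: [0.5135, -0.0223, 0.0417]
tool_rot: [0.672, 0.741, 0.0, 0.002]
force: [1.5, -6.0, 1.1]
finger_gap: 0.571
```

{"op": "move_arm", "data": {
  "plan": [
    [[0,0,0,0,0,0,0.4],[0,0,0,0,0,0,0],[0,0,0,0,0,0,0],[0,0,0,0,0,0,0],[0,0,0,0,0,-0.1,0],[0,0,0,0,0,-0.4,0],[0,0,0,0,0,-0.7,0],[0,0,0,0,0,-1,0]]
  ]
}}

```text
t: 30.5
tcp_pos: [0.5122, -0.0206, 0.1417]
tool_rot: [0.671, 0.741, -0.0, -0.0]
force: [0.1, 0.5, -1.2]
finger_gap: 1.002
```

{"op": "move_arm", "data": {
  "plan": [
    [[0,0,0,-0.05,0,-0.12,0],[0,0,0,-0.1,0,-0.25,0],[0,0,0,-0.2,0,-0.37,0],[0,0,0,-0.3,0,-0.5,0],[0,0,0,-0.45,0,-0.6,0],[0,0,0,-0.6,0,-0.7,0],[0,0,0,-0.7,0,-0.8,0],[0,0,0,-0.8,0,-0.9,0]]
  ]
}}

```text
t: 31.5
tcp_pos: [0.5202, -0.1012, 0.2308]
tool_rot: [0.672, 0.741, -0.0, -0.0]
force: [-0.2, -0.7, -0.7]
finger_gap: 1.003
```

```bash
python3 - <<'E'
from h import *
p,r=cur();print(p)
for n in ("wrist","side"):
    s=snapshot(n);P=pts(s);im=s["img"].astype(int);Z=P[...,2];save("h_"+n,s)
    D=np.hypot(P[...,0]-.502,P[...,1]-.087)
    m=(D<.04)&(Z>.12)&(Z<.18);Q=P[m]
    if m.sum()>50:
        A=np.c_[Q[:,:2]-[.502,.087],np.ones(len(Q))];print(n,"bowl top",m.sum(),np.median(Q,0),"tilt",np.linalg.lstsq(A,Q[:,2],rcond=None)[0])
    m=(np.hypot(P[...,0]-.513,P[...,1]+.022)<.04)&(Z>.04)&(Z<.13)&(im.max(2)<70);Q=P[m]
    if m.sum()>20: print(n,"bar",m.sum(),np.percentile(Q,[2,50,98],axis=0).round(4).tolist())
E
```

```text
[ 0.52023777 -0.10115732  0.23084242]
wrist bar 1132 [[0.4877, -0.029, 0.0418], [0.5096, -0.0208, 0.0853], [0.5358, 0.0104, 0.0877]]
side bowl top 386 [0.50426772 0.08645886 0.14570265] tilt [ 0.00443745 -0.02535481  0.14557751]
side bar 117 [[0.4906, -0.0335, 0.0765], [0.5145, -0.0287, 0.0835], [0.5378, -0.0205, 0.0877]]
```

Bar top 0.087 and bowl-top tilt 0.025 both say cover ≈ 0.026 rad: inside the limit, but I'll press the bar down with the shut fingers for margin.

{"op": "move_arm", "data": {
  "plan": [
    [[0,0,0,0.1,0,0,1],[0,0,0,0.25,0,0.1,1],[0,0,0,0.4,0,0.2,1],[0,0,0,0.55,0,0.4,1],[0,0,0,0.7,0,0.6,1],[0,0,0,0.8,0,0.8,1],[0,0,0,0.81,0,0.95,1],[0,0,0,0.81,0,1,1]]
  ]
}}

```text
t: 32.6
tcp_pos: [0.5117, -0.0191, 0.129]
tool_rot: [0.671, 0.741, -0.001, -0.001]
force: [0.4, 0.1, 0.2]
finger_gap: 0.002
```

{"op": "move_arm", "data": {
  "plan": [
    [[0,0,0,0,0,0.12,1],[0,0,0,0,0,0.25,1],[0,0,0,0,0,0.38,1],[0,0,0,0,0,0.48,1],[0,0,0,0,0,0.52,1],[0,0,0,0,0,0.55,1],[0,0,0,0,0,0.58,1],[0,0,0,0,0,0.6,1]]
  ]
}}

```text
t: 33.6
tcp_pos: [0.5125, -0.0198, 0.0753]
tool_rot: [0.671, 0.741, 0.0, 0.001]
force: [-11.1, 1.6, 51.8]
finger_gap: 0.002
```

Hard stop reached (52 N on the bar, bar top at 0.082): bowl is fully home. Now plan the way to the keys, jaws along the row, tool square to the faces.

```bash
python3 - <<'E'
from h import *
K=np.array([[.6036,-.2806,.0988],[.5699,-.3474,.099],[.5362,-.414,.0996]])
row=K[0]-K[2];row[2]=0;row/=np.linalg.norm(row);cx=np.array([row[1],-row[0],0])
zt=cx*np.sin(np.radians(35))-np.array([0,0,1])*np.cos(np.radians(35))
O=R.from_matrix(np.c_[np.cross(row,zt),row,zt]);print(O.as_matrix().round(3),row,zt)
p,r=cur();r=down(1.67);U=np.array([.5125,-.0198,.235])
rows(p,r,[(U,r)])
A=K[0]-.16*zt;print("A",A);print("split");split(U,r,A,O,3)
print("approach");rows(A,O,[(K[0]+(.0075-.012)*zt,O)])
print("key steps",[O.inv().apply(K[i+1]-K[i]).round(4).tolist() for i in (0,1)])
E
```

```text
[[-0.731  0.451  0.512]
 [ 0.369  0.893 -0.259]
 [-0.574  0.    -0.819]] [0.45095649 0.89254593 0.        ] [ 0.51194332 -0.25865802 -0.81915204]
[0.0, 0.0, 0.0, 0.0, 0.0, -1.597]
A [ 0.52168907 -0.23921472  0.22986433]
split
[-0.13, -0.237, -0.412, -0.731, -0.042, 0.017]
[-0.13, -0.237, -0.412, -0.664, -0.278, 0.132]
[-0.13, -0.237, -0.412, -0.507, -0.488, 0.203]
approach
[0.0, 0.0, 0.0, -0.0, -0.0, 1.555]
key steps [[-0.0002, -0.0748, -0.0001], [-0.0003, -0.0746, -0.0005]]
```

{"op": "move_arm", "data": {
  "plan": [
    [[0,0,0,0,0,-0.05,1],[0,0,0,0,0,-0.15,1],[0,0,0,0,0,-0.3,1],[0,0,0,0,0,-0.45,1],[0,0,0,0,0,-0.6,1],[0,0,0,0,0,-0.75,1],[0,0,0,0,0,-0.9,1],[0,0,0,0,0,-1,1]]
  ]
}}

```text
t: 34.6
tcp_pos: [0.5127, -0.0198, 0.1715]
tool_rot: [0.672, 0.741, 0.0, 0.0]
force: [0.9, -0.2, -0.3]
finger_gap: 0.0
```

{"op": "move_arm", "data": {
  "plan": [
    [[0,0,0,0,0,-0.12,1],[0,0,0,0,0,-0.24,1],[0,0,0,0,0,-0.36,1],[0,0,0,0,0,-0.48,1],[0,0,0,0,0,-0.56,1],[0,0,0,0,0,-0.6,1],[0,0,0,0,0,-0.6,1],[0,0,0,0,0,-0.6,1]]
  ]
}}

```text
t: 35.6
tcp_pos: [0.512, -0.0197, 0.2299]
tool_rot: [0.672, 0.741, -0.0, -0.0]
force: [-0.1, 0.4, -0.5]
finger_gap: -0.001
```

{"op": "move_arm", "data": {
  "plan": [
    [[-0.02,-0.03,-0.05,-0.09,-0.01,0,1],[-0.03,-0.06,-0.1,-0.18,-0.01,0,1],[-0.05,-0.09,-0.15,-0.27,-0.02,0,1],[-0.06,-0.12,-0.21,-0.37,-0.02,0.01,1],[-0.08,-0.15,-0.26,-0.46,-0.03,0.01,1],[-0.1,-0.18,-0.31,-0.55,-0.03,0.01,1],[-0.11,-0.21,-0.36,-0.64,-0.04,0.02,1],[-0.13,-0.237,-0.412,-0.731,-0.042,0.017,1]]
  ]
}}

```text
t: 36.6
tcp_pos: [0.5153, -0.0933, 0.2284]
tool_rot: [0.539, 0.836, -0.025, 0.103]
force: [0.9, 0.1, -0.5]
finger_gap: -0.004
```

{"op": "move_arm", "data": {
  "plan": [
    [[-0.02,-0.03,-0.05,-0.08,-0.03,0.02,1],[-0.03,-0.06,-0.1,-0.17,-0.07,0.03,1],[-0.05,-0.09,-0.15,-0.25,-0.1,0.05,1],[-0.06,-0.12,-0.21,-0.33,-0.14,0.07,1],[-0.08,-0.15,-0.26,-0.42,-0.17,0.08,1],[-0.1,-0.18,-0.31,-0.5,-0.21,0.1,1],[-0.11,-0.21,-0.36,-0.58,-0.24,0.12,1],[-0.13,-0.237,-0.412,-0.664,-0.278,0.132,1]]
  ]
}}

```text
t: 37.6
tcp_pos: [0.5184, -0.1664, 0.2268]
tool_rot: [0.387, 0.899, -0.048, 0.202]
force: [-0.4, -0.5, -1.0]
finger_gap: 0.001
```

{"op": "move_arm", "data": {
  "plan": [
    [[-0.02,-0.03,-0.05,-0.06,-0.06,0.03,1],[-0.03,-0.06,-0.1,-0.13,-0.12,0.05,1],[-0.05,-0.09,-0.15,-0.19,-0.18,0.08,1],[-0.06,-0.12,-0.21,-0.25,-0.24,0.1,1],[-0.08,-0.15,-0.26,-0.32,-0.31,0.13,1],[-0.1,-0.18,-0.31,-0.38,-0.37,0.15,1],[-0.11,-0.21,-0.36,-0.44,-0.43,0.18,1],[-0.13,-0.237,-0.412,-0.507,-0.488,0.203,1]]
  ]
}}

```text
t: 38.6
tcp_pos: [0.5211, -0.2395, 0.2249]
tool_rot: [0.22, 0.928, -0.07, 0.293]
force: [0.1, 0.6, 1.2]
finger_gap: -0.003
```

```bash
cat > k.py <<'E'
from h import *
K=np.array([[.6036,-.2806,.0988],[.5699,-.3474,.099],[.5362,-.414,.0996]])
row=K[0]-K[2];row[2]=0;row/=np.linalg.norm(row);cx=np.array([row[1],-row[0],0])
zt=cx*np.sin(np.radians(35))-np.array([0,0,1])*np.cos(np.radians(35))
O=R.from_matrix(np.c_[np.cross(row,zt),row,zt])
E
python3 - <<'E'
from k import *
p,r=cur();print(p,(r.inv()*O).as_rotvec())
s=snapshot("wrist");P=pts(s);im=s["img"].astype(int);save("k1",s)
for n,k in zip("BRS",K):
    m=(np.linalg.norm(P-k,axis=2)<.036)&(im.min(2)>170)&(P[...,2]>.075);Q=P[m];Q=Q[np.abs((Q-k)@zt)<.008]
    if len(Q)>20: print(n,len(Q),Q.mean(0).round(4),"off in tool",O.inv().apply(Q.mean(0)-k).round(4),np.ptp(O.inv().apply(Q),axis=0).round(3))
print("to 12mm off:");rows(p,r,[(K[0]+(.0075-.012)*zt,O)])
b=snapshot("side");Pb=pts(b);D=np.hypot(Pb[...,0]-.504,Pb[...,1]-.0865);m=(D<.04)&(Pb[...,2]>.12)&(Pb[...,2]<.18);Q=Pb[m]
print("bowl",np.median(Q,0),np.linalg.lstsq(np.c_[Q[:,:2],np.ones(len(Q))],Q[:,2],rcond=None)[0])
E
```

```text
[ 0.52111487 -0.23948749  0.22492483] [-0.00070041  0.00060206  0.00162338]
B 1550 [ 0.5996 -0.2792  0.0987] off in tool [ 0.0035 -0.0005 -0.0024] [0.023 0.06  0.011]
R 1595 [ 0.5662 -0.3452  0.0986] off in tool [ 0.0037  0.0003 -0.0021] [0.041 0.042 0.012]
S 1622 [ 0.533  -0.4113  0.0982] off in tool [ 0.0041  0.0009 -0.0011] [0.036 0.036 0.012]
to 12mm off:
[-0.001, 0.001, 0.002, -0.031, 0.006, 1.517]
bowl [0.52239278 0.09114519 0.14372232] [0.0046631  0.00288024 0.14108663]
```

View pics/k1.png

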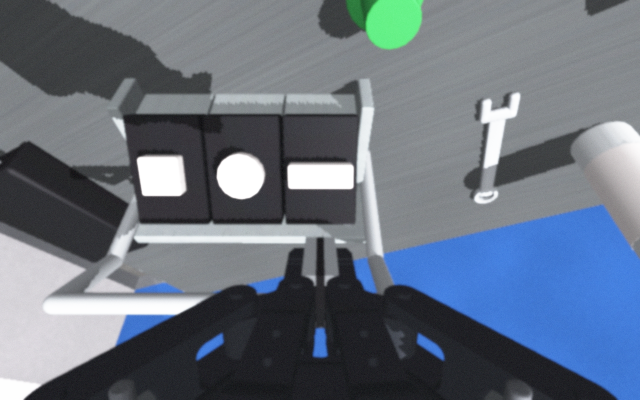

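Keys square (162,175), round (240,175), bar (320,175) in the wrist view, all on the row; the guard is behind. Bowl-top tilt is now 0.003. Approach the bar key.

{"op": "move_arm", "data": {
  "plan": [
    [[0,0,0,0,0,0.11,1],[0,0,0,0,0,0.22,1],[0,0,0,0,0,0.33,1],[0,0,0,0,0,0.44,1],[0,0,0,0,0,0.55,1],[0,0,0,-0.01,0,0.66,1],[0,0,0,-0.01,0,0.77,1],[0,0,0,-0.01,0,0.85,1]]
  ]
}}

```text
t: 39.7
tcp_pos: [0.5666, -0.2613, 0.1569]
tool_rot: [0.222, 0.928, -0.07, 0.291]
force: [-0.2, 0.2, 0.3]
finger_gap: -0.002
```

{"op": "move_arm", "data": {
  "plan": [
    [[0,0,0,0,0,0.1,1],[0,0,0,0,0,0.2,1],[0,0,0,0,0,0.3,1],[0,0,0,0,0,0.4,1],[0,0,0,0,0,0.5,1],[0,0,0,0,0,0.6,1],[0,0,0,0,0,0.66,1],[0,0,0,0,0,0.66,1]]
  ]
}}

```text
t: 40.7
tcp_pos: [0.6066, -0.2798, 0.1107]
tool_rot: [0.224, 0.93, -0.07, 0.282]
force: [0.4, 0.2, -0.4]
finger_gap: -0.002
```

{"op": "move_arm", "data": {
  "plan": [
    [[0,0,0,0,0,0.06,1],[0,0,0,0,0,0.1,1],[0,0,0,0,0,0.13,1],[0,0,0,0,0,0.16,1],[0,0,0,0,0,0.19,1],[0,0,0,0,0,0.21,1],[0,0,0,0,0,0.21,1],[0,0,0,0,0,0.21,1]]
  ]
}}

```text
t: 41.7
tcp_pos: [0.6181, -0.2852, 0.0955]
tool_rot: [0.224, 0.931, -0.07, 0.28]
force: [-5.4, 0.5, 2.3]
finger_gap: 0.001
```

```bash
python3 - <<'E'
from k import *
s=status.sense();p,r=cur();print(s["q"].round(3),s["force"].round(2),(r.inv()*O).as_rotvec().round(4))
print("tip vs key(mid est.), console-tool axes mm:",(O.inv().apply(p-.0075*r.as_matrix()[:,2]-K[0]-O.apply([.002,0,-.001]))*1000).round(1))
print((O.inv().apply(s["force"])).round(2))
w=snapshot("wrist");save("k2",w)
c=w["img"][100:340,180:460];cv2.imwrite("pics/k2c.png",cv2.resize(c[:,:,::-1],None,fx=2,fy=2))
E
```

```text
[-0.634  0.676  1.848  1.149  0.092 -2.854] [-5.42  0.5   2.25] [-0.0075 -0.0256 -0.0028]
tip vs key(mid est.), console-tool axes mm: [-12.6   2.5   4.8]
[ 2.85 -2.   -4.75]
```

View pics/k2c.png

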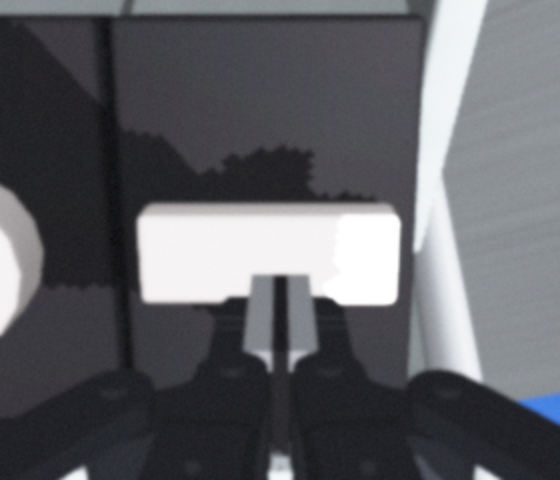

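Wrist crop: shut fingers ((280,290) in the crop) rest on the rear part of the bar key: joint 6 has hit its range, tilting the tool and putting it ~10 mm behind the centre. Check the key's travel with the depth image.

```bash
cat >> k.py <<'E'
def travel(s):
    P=pts(s);im=s["img"].astype(int);out={}
    for n,k in zip("BRS",K):
        L=O.inv().apply((P-k).reshape(-1,3)).reshape(P.shape)
        near=(np.abs(L[...,1])<.035)&(np.abs(L[...,0])<.045)
        w=near&(im.min(2)>150)&(np.abs(L[...,2])<.02)&(np.abs(L[...,0]-.004)<.017)
        b=near&(im.max(2)<110)&(np.abs(L[...,2]-.015)<.012)
        out[n]=(int(w.sum()),round(float(np.median(L[w][:,2]))*1000,1),int(b.sum()),round(float(np.median(L[b][:,2]))*1000,1)) if w.any() and b.any() else None
    return out
E
python3 - <<'E'
from k import *
print(travel(snapshot("wrist")))
p,r=cur();s=status.sense();print(s["t"])
E
```

```text
{'B': (5775, 5.3, 12934, 15.2), 'R': (6423, -2.4, 16308, 15.5), 'S': (1934, -0.9, 11794, 16.2)}
41.8
```

Depth says the bar key stands 9.9 mm proud (18 − 8): it is right down, the others up (17.9, 17.1). To get joint 6 off its limit I retract and roll the tool a half turn (same grasp geometry) before the next keys.

{"op": "move_arm", "data": {
  "plan": [
    [[0,0,0,0,0,-0.08,1],[0,0,0,0,0,-0.2,1],[0,0,0.1,0,0,-0.35,1],[0,0,0.25,0,0,-0.5,1],[0,0,0.4,0,0,-0.65,1],[0,0,0.6,0,0,-0.8,1],[0,0,0.8,0,0,-0.9,1],[0,0,1,0,0,-1,1]]
  ]
}}

```text
t: 42.8
tcp_pos: [0.5704, -0.26, 0.18]
tool_rot: [0.565, 0.773, 0.044, 0.286]
force: [0.9, -0.5, -0.0]
finger_gap: -0.002
```

{"op": "move_arm", "data": {
  "plan": [
    [[0,0,0.13,0,0,0,1],[0,0,0.26,0,0,0,1],[0,0,0.4,0,0,0,1],[0,0,0.52,0,0,0,1],[0,0,0.65,0,0,0,1],[0,0,0.78,0,0,0,1],[0,0,0.9,0,0,0,1],[0,0,1,0,0,0,1]]
  ]
}}

```text
t: 43.8
tcp_pos: [0.5705, -0.2601, 0.1795]
tool_rot: [0.817, 0.499, 0.15, 0.248]
force: [-0.5, -0.4, -0.1]
finger_gap: -0.0
```

```bash
python3 - <<'E'
from k import *
s=status.sense();p,r=cur();print(s["t"],p,s["q"].round(3),s["force"].round(2))
T=O*R.from_rotvec([0,0,np.pi])
C=K[1]+O.apply([.002,0,-.001])
split(p,r,C+(.0075-.06)*zt,T,2)
print((r.inv()*T).as_rotvec())
E
```

```text
43.8 [ 0.57050499 -0.26009064  0.17952289] [-0.652  0.472  1.932  0.549  0.183 -0.69 ] [-0.52 -0.38 -0.14]
[-0.008, 0.015, 0.997, -0.39, -0.076, 0.178]
[-0.008, 0.015, 0.997, -0.332, 0.221, 0.174]
[-0.01305479  0.02392303  1.56548462]
```

{"op": "move_arm", "data": {
  "plan": [
    [[0,0,0.13,-0.05,-0.01,0.02,1],[0,0,0.25,-0.1,-0.02,0.04,1],[0,0,0.38,-0.15,-0.03,0.07,1],[0,0,0.5,-0.2,-0.04,0.09,1],[0,0.01,0.63,-0.25,-0.05,0.11,1],[0,0.01,0.75,-0.3,-0.06,0.13,1],[-0.01,0.01,0.88,-0.35,-0.07,0.16,1],[-0.008,0.015,0.997,-0.39,-0.076,0.178,1]]
  ]
}}

```text
t: 44.8
tcp_pos: [0.5557, -0.2966, 0.1604]
tool_rot: [0.944, 0.15, 0.239, 0.172]
force: [-0.5, -0.1, 1.1]
finger_gap: 0.003
```

{"op": "move_arm", "data": {
  "plan": [
    [[0,0,0.13,-0.04,0.03,0.02,1],[0,0,0.25,-0.08,0.06,0.04,1],[0,0,0.38,-0.12,0.08,0.07,1],[0,0,0.5,-0.17,0.11,0.09,1],[0,0.01,0.63,-0.21,0.14,0.11,1],[0,0.01,0.75,-0.25,0.17,0.13,1],[-0.01,0.01,0.88,-0.29,0.2,0.16,1],[-0.008,0.015,0.997,-0.332,0.221,0.174,1]]
  ]
}}

```text
t: 45.8
tcp_pos: [0.5412, -0.3332, 0.1418]
tool_rot: [0.928, -0.221, 0.293, 0.07]
force: [0.7, -0.4, -1.1]
finger_gap: -0.0
```

```bash
python3 - <<'E'
from k import *
s=status.sense();p,r=cur();print(s["t"],p,s["q"].round(3))
T=O*R.from_rotvec([0,0,np.pi]);C=K[1]+O.apply([.002,0,-.001]);print((r.inv()*T).as_rotvec())
rows(p,r,[(C+(.0075-.012)*zt,T),(C+(.0075+.009)*zt,T)])
E
```

```text
45.8 [ 0.54124662 -0.33320103  0.14177707] [-0.825  0.558  1.955  1.337  0.208 -0.058]
[ 2.16259387e-05 -1.96458591e-04 -4.76844289e-04]
[0.0, -0.0, -0.001, -0.004, -0.002, 0.479]
[0.0, -0.0, -0.001, -0.004, -0.002, 0.689]
```

Exact pose now. Press the round key.

{"op": "move_arm", "data": {
  "plan": [
    [[0,0,0,0,0,0.15,1],[0,0,0,0,0,0.3,1],[0,0,0,0,0,0.45,1],[0,0,0,0,0,0.55,1],[0,0,0,0,0,0.62,1],[0,0,0,0,0,0.67,1],[0,0,0,0,0,0.69,1],[0,0,0,0,0,0.69,1]]
  ]
}}

```text
t: 46.8
tcp_pos: [0.5745, -0.35, 0.0882]
tool_rot: [0.928, -0.22, 0.293, 0.071]
force: [-14.3, 6.8, 23.6]
finger_gap: -0.002
```

```bash
python3 - <<'E'
from k import *
s=status.sense();p,r=cur();print(s["t"],s["q"].round(3),O.inv().apply(s["force"]).round(2))
w=snapshot("wrist");save("k3",w);print(travel(w))
E
```

```text
46.8 [-0.798  0.69   1.888  1.693  0.187 -0.4  ] [ -0.59  -0.33 -28.41]
{'B': (6387, -2.8, 15534, 15.1), 'R': (2024, 5.7, 13793, 15.3), 'S': (5261, -2.0, 15637, 15.9)}
```

Bottomed with 28 N, round key 9.6 mm proud, others up (17.9). Retract, shift 75 mm, press the square key.

{"op": "move_arm", "data": {
  "plan": [
    [[0,0,0,0,0,-0.15,1],[0,0,0,0,0,-0.35,1],[0,0,0,0,0,-0.5,1],[0,0,0,0,0.2,-0.5,1],[0,0,0,0,0.4,-0.5,1],[0,0,0,0,0.6,-0.5,1],[0,0,0,0,0.75,-0.5,1],[0,0,0,0,0.75,-0.5,1]]
  ]
}}

```text
t: 47.85
tcp_pos: [0.5159, -0.4056, 0.1261]
tool_rot: [0.928, -0.221, 0.292, 0.07]
force: [0.0, 0.8, 0.0]
finger_gap: -0.002
```

{"op": "move_arm", "data": {
  "plan": [
    [[0,0,0,0,0,0.12,1],[0,0,0,0,0,0.24,1],[0,0,0,0,0,0.33,1],[0,0,0,0,0,0.4,1],[0,0,0,0,0,0.45,1],[0,0,0,0,0,0.48,1],[0,0,0,0,0,0.5,1],[0,0,0,0,0,0.5,1]]
  ]
}}

```text
t: 48.85
tcp_pos: [0.5402, -0.4157, 0.0875]
tool_rot: [0.928, -0.22, 0.292, 0.07]
force: [-15.1, 9.3, 21.9]
finger_gap: 0.001
```

```bash
python3 - <<'E'
from k import *
s=status.sense();p,r=cur();print(s["t"],s["q"].round(3),O.inv().apply(s["force"]).round(2))
w=snapshot("wrist");print(travel(w))
E
```

```text
48.85 [-0.937  0.698  1.855  1.459  0.264 -0.28 ] [  1.95   1.49 -28.09]
{'B': (2536, -2.8, 11272, 15.0), 'R': (5453, -2.8, 15515, 15.2), 'S': (1922, 6.2, 14229, 15.9)}
```

Square key is down (9.7 mm proud), the others up. Retract clear and check everything.

{"op": "move_arm", "data": {
  "plan": [
    [[0,0,0,0,0,-0.12,1],[0,0,0,0,0,-0.24,1],[0,0,0,0,0,-0.36,1],[0,0,0,0,0,-0.5,1],[0,0,0,0,0,-0.62,1],[0,0,0,0,0,-0.75,1],[0,0,0,0,0,-0.87,1],[0,0,0,0,0,-1,1]]
  ]
}}

```text
t: 49.9
tcp_pos: [0.4904, -0.3917, 0.1673]
tool_rot: [0.928, -0.22, 0.292, 0.07]
force: [-0.1, -0.1, -0.8]
finger_gap: 0.0
```

```bash
python3 - <<'E'
from k import *
print(status.sense()["t"],status.sense()["force"].round(2),travel(snapshot("wrist")))
b=snapshot("side");t=snapshot("top");P=pts(b);D=np.hypot(P[...,0]-.504,P[...,1]-.0865);m=(D<.04)&(P[...,2]>.12)&(P[...,2]<.18);Q=P[m]
print("bowl",np.median(Q[:,2]),np.linalg.lstsq(np.c_[Q[:,:2],np.ones(len(Q))],Q[:,2],rcond=None)[0])
z=np.load("s0.npz");d=np.abs(t["img"].astype(int)-z["ti"].astype(int)).max(2)[120:196,215:350];print("bystander px changed",(d>40).sum())
save("end",b)
E
```

```text
49.9 [-0.07 -0.06 -0.79] {'B': (2639, -2.8, 7561, 15.0), 'R': (2260, -2.7, 7390, 15.2), 'S': (2198, -2.1, 7406, 15.8)}
bowl 0.14375367642834713 [-0.0025425   0.00306084  0.14482671]
bystander px changed 0
```

View pics/end.png

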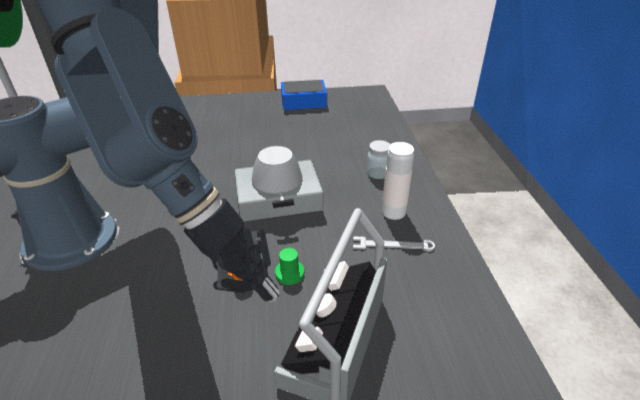

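Bowl shut on the washer (277,172), bar at (285,202), bystanders unmoved, gripper clear. Handing in.

```bash
python3 -c "
from station import manip
print(manip.sign_off())"
```

```text
the job is handed in; nothing more can be done
None
```

The job is handed in at about 50 s of the 72 s allowed. The hub stands in the middle of the turntable under the shut bowl, and the bar, round and square keys were pressed in that order.

**Last checks**
- **Bowl:** it lies level, tilt about 0.003 rad, with its top at 0.144 m. I could not see the hub once the bowl was shut; just before that it stood upright within about 3 mm of the centre.
- **Keys:** by depth image each key went about 8 mm down with the other two up. All three were up again at the end.
- **Bystanders:** the top-view area around the spray can, jar and wrench showed no changed pixels.
- **Robot:** the wrist force was about zero, so it touches nothing.

**What went wrong or disagreed**
- **Finger reach:** the fingertips sat about 30 mm further back than the tool description says. The hub was therefore held only by its top 10 mm, and the first grasp at the bowl's bar missed. I measured the offset and corrected for it.
- **Bowl closing:** after the swing the bowl was still about 0.026 rad open. I pressed it home on the bar, with about 52 N at the stop.
- **Bar key:** joint 6 reached its range limit during this press: it read -2.854 rad against the -2.85 limit. The fingers therefore landed about 10 mm behind the key's centre, though the key still went right down. I rolled the tool half a turn before the other two keys.

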